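Put three mixed-up model parts back in their own trays

ROBOT

A 6-joint arm with a two-finger parallel gripper is mounted at the origin on the work surface. World frame = base frame: x ahead of the robot, y to its left, z up, the work surface at z = 0. Lengths are in m, angles in rad, forces in N, time in s.
With the tool pointing down it reaches from about 0.325 to 0.775 m from the base axis. Payload 9.3 kg.
Tool frame: the origin (TCP) lies at the very end of the fingers, on their centre line; the grasp point (between the pads) lies ctrl.pinch_z behind it (ctrl.pinch_z is the distance from the TCP to the grasp point, in m); z points along the fingers, y is the direction in which the jaws open and shut (so a half turn about z gives the same grasp; the last joint's range is limited). The gripper opens to 85 mm and grips with 20 to 120 N. Pads are 22 mm wide; open, the fingers measure 114 mm over their backs; the gripper's body (76 mm by 85 mm) begins 54 mm behind the grasp point. The pads swing forward as they close: fully open they stand 13 mm farther back than shut.
Start: joints at [1.118, 0.259, 0.021, 1.334, 0, 1.418], TCP at [0.162, 0.525, 0.206] pointing down, gripper open.
Joint ranges: [-3.04, 3.04], [-0.91, 1.82], [-1.04, 1.36], [-1.92, 1.95], [-1.52, 1.45], [-3.14, 3.14]. Speed limits (rad/s): [2.22, 2.22, 2.79, 3.14, 3.14, 3.14].

INTERFACE

Orientations are given as a unit quaternion [x, y, z, w].
In Python, from cell import sensors, get_image, camera_params, workorder, ctrl gives the robot as it stands.
- The arm moves only by the tool move_arm, never from a script. Its arguments are lists of equal length, an entry for each row: "slide": the shift along the world's x, y, z in mm, a list of three; "turn": the turn, a rotation vector about the world's x, y, z in degrees, a list of three; "claw": the finger opening in mm, from 0 to 85.4. In form: {"slide": [[x, y, z], ...], "turn": [[ax, ay, az], ...], "claw": [claw, ...]}. A call has 1 to 12 rows; each row is the pose to reach, as a shift and turn from the pose commanded when the call began; what a row does not reach only later rows make up. A row lasts 1/12 s, in which the tool goes at most 41.7 mm and 7.16 degrees, less where a joint would pass 70% of its speed; a pose out of reach is approached as far as the arm can. A call with a gripper value outside its range is refused whole. The fingers move at their own pace and stop on an object; "squeeze" is the grip in N (left out, the last holds). Time passes only in rows, so rows that repeat a pose let the fingers close. It gives the time, the measured TCP pose, the force and the opening at its end, in the units of the state.
- sensors.get_obs(): the state, without advancing time (a new reading comes with each control period).
- get_image(name): name is "side" or "top"; returns the picture (420x560x3 uint8, red, green, blue); there is no depth.
- camera_params(name): a dict with "mtx" (3x3 intrinsics, pixels), "dist" ([k1, k2, p1, p2, k3] as OpenCV has them; the pictures are not rectified), "rvec" (rotation vector, rad) and "tvec" (3), from world to camera coordinates, as OpenCV has them. Camera axes: x right, y down, z forward; pixel columns grow to the right and rows downward; lengths in m; the calibration is good to about 2 mm. A picture is of the moment at which its call begins. camera_params takes no time and is no camera call.
- workorder.hand_in(): hands the job in, once; it reports no verdict.
The state is a dict: "clock": time; "joint_positions": joint angles; "joint_vel": joint speeds; "tau": joint torques, N m; "position": TCP position; "orientation": TCP orientation; "contact_force": force on the tool from outside, world axes, zero at the start; "moment": the same for the moment, N m; "finger_gap": finger opening in m.
Only numpy, scipy, OpenCV 4.12 (cv2) and the standard library are available. Lean on these libraries where they do the work, as an engineer would, in place of code of your own. Each camera call takes 0.05 s, during which the arm holds its last target. There are 200 camera calls.

TASK

The three pink model parts have been put in the wrong trays: move each one to the tray whose tab shows a dark sample of its shape, standing upright, flat on the floor of the tray and centred in it. A tray holds only one part, so use the spare tray with the bare tab on the way and leave it empty at the end. Leave the glue bottle, the screwdriver and the sanding block where they are.

Things in the scene. Friction and masses are not known exactly. Their poses are not given: they have to be found in the camera images.
- dial: The round model part: an upright drum 56 mm in diameter. Pink model board with a darker glue seam half-way up, 46 mm high, about 40 to 100 g, stiff. It stands flat in one of the trays at the start. Origin: centre of its underside, z up; yaw means nothing.
- housing: The square model part: a block 54 x 54 mm seen from above. Pink model board with a darker glue seam half-way up, 46 mm high, about 40 to 100 g, stiff. It stands flat in one of the trays at the start. Origin: centre of its underside, z up; x and y square to its sides.
- grip: The long model part: an oblong with rounded ends, 84 mm long (along its x) and 34 mm wide (along its y). Pink model board with a darker glue seam half-way up, 46 mm high, about 40 to 100 g, stiff. It stands flat in one of the trays at the start. Origin: centre of its underside, z up.
- tray_dial: The round part's own tray. Fixed pale plywood, 110 mm square; floor 6 mm thick, rim 5 mm thick, top 14 mm above the bench, 100 x 100 mm inside. A tab 54 mm long, 90 mm wide, 6 mm high on the far side (+x, its middle 82 mm from the tray centre) carries a flat dark wooden disc, 44 mm across, 4 mm thick. Origin: centre of the tray's underside, on the bench; x points to the tab.
- tray_housing: The square part's own tray. Fixed pale plywood, 110 mm square; floor 6 mm thick, rim 5 mm thick, top 14 mm above the bench, 100 x 100 mm inside. A tab 54 mm long, 90 mm wide, 6 mm high on the far side (+x, its middle 82 mm from the tray centre) carries a flat dark wooden square, 42 mm, 4 mm thick. Origin: centre of the tray's underside, on the bench; x points to the tab.
- tray_grip: The long part's own tray. Fixed pale plywood, 110 mm square; floor 6 mm thick, rim 5 mm thick, top 14 mm above the bench, 100 x 100 mm inside. A tab 54 mm long, 90 mm wide, 6 mm high on the far side (+x, its middle 82 mm from the tray centre) carries a flat dark wooden oblong with rounded ends, 74 x 26 mm, 4 mm thick. Origin: centre of the tray's underside, on the bench; x points to the tab.
- tray_spare: The spare tray, empty at the start. Fixed pale plywood, 110 mm square; floor 6 mm thick, rim 5 mm thick, top 14 mm above the bench, 100 x 100 mm inside. A tab 54 mm long, 90 mm wide, 6 mm high on the far side (+x, its middle 82 mm from the tray centre) is bare, with no sample on it. Origin: centre of the tray's underside, on the bench; x points to the tab.
- glue_bottle: Bystander: cream glue bottle with a white nozzle, 56 mm in diameter, 180 mm tall, standing beyond the trays. Origin: centre of its underside.
- screwdriver: Bystander: screwdriver, 200 mm long, yellow handle 26 mm thick, lying on the bench beyond the trays. Origin: under its middle; its blade points along its x.
- sanding_block: Bystander: cork sanding block 60 x 100 mm, 33 mm high, lying beyond the trays. Origin: centre of its underside.
Not all that is in view belongs to the job. Leave any purple or red look-alike of the grip alone.

How it is judged:
At the end, for the whole second after the job is handed in: Round, square and long part each rest upright (within 0.1 rad) on the floor of their own tray, centre within 15 mm of the tray's centre (horizontally), origin less than 10 mm above the tray's underside, at rest; the spare tray is thereby empty (horizontal distance between dial and tray_dial below 0.015 m and z of dial in the frame of tray_dial below 0.01 m and angle between each of dial, housing, grip's own z axis and vertical below 0.1 rad and linear speed of each of dial, housing, grip below 0.02 m/s and horizontal distance between housing and tray_housing below 0.015 m and z of housing in the frame of tray_housing below 0.01 m and horizontal distance between grip and tray_grip below 0.015 m and z of grip in the frame of tray_grip below 0.01 m); the robot touches nothing.
It fails at once if the glue bottle is pushed out of its place (more than 30 mm) or knocked over (distance of glue_bottle from where it was at the start of the episode above 0.03 m or angle between glue_bottle's own z axis and vertical above 0.6 rad).
It fails at once if the screwdriver is pushed out of its place (more than 30 mm) (distance of screwdriver from where it was at the start of the episode above 0.03 m).
It fails at once if the sanding block is pushed out of its place (more than 30 mm) (distance of sanding_block from where it was at the start of the episode above 0.03 m).
It also fails if it takes over 101 s, if anything falls off the work surface, if the arm or the gripper's body presses on something with over 40 N, if the wrist force passes 120 N, or if a joint passes its speed limit or range.

## Working session

There is one attempt and no reset: what is moved stays moved. The work goes in short steps, Python scripts to look and compute and a tool call to move; the robot and the scene stay as the last step left them, time stands still between calls to the robot, and variables do not carry over. Pictures are saved under pics/ and viewed, about 12 in all and at most 16, crops included, and the job is handed in when it is done.

Besides the shell and the picture viewer there is one more tool, called after "Call:" in YAML: its name, and indented under it one key for each argument. move_arm: Moves the arm, as the interface text tells. Its arguments: {"type":"object","properties":{"slide":{"type":"array"},"turn":{"type":"array"},"claw":{"type":"array"},"squeeze":{"type":"number"}},"required":["slide","turn","claw"]}

```bash
ls; mkdir -p pics
python3 - <<'E'
from cell import sensors,get_image,camera_params,ctrl
import cv2,numpy as np
for n in("top","side"):
    im=get_image(n); cv2.imwrite(f"pics/{n}0.png",im[:,:,::-1]); p=camera_params(n)
    R=cv2.Rodrigues(np.array(p["rvec"]))[0]; print(n,p["mtx"],p["dist"],-R.T@np.array(p["tvec"]).ravel())
o=sensors.get_obs(); print(o, ctrl.pinch_z)
E
```

```text
pics
top [[429.77263962   0.         279.92588907]
 [  0.         429.77263962 208.75710627]
 [  0.           0.           1.        ]] [-0.10716681  0.          0.          0.          0.        ] [0.44648614 0.01355846 0.97656676]
side [[414.6496383    0.         279.06398508]
 [  0.         414.6496383  204.7392917 ]
 [  0.           0.           1.        ]] [0.0099366 0.        0.        0.        0.       ] [0.33197922 0.70153771 0.43490325]
{'clock': 0.1, 'joint_positions': array([1.11840334e+00, 2.59101651e-01, 2.08229640e-02, 1.33368896e+00,
       1.07754611e-05, 1.41817161e+00]), 'joint_vel': array([ 0.00046638, -0.00131459,  0.00308777, -0.00103957,  0.00069244,
       -0.00044424]), 'tau': array([ 5.59732362e-03, -5.56689978e+01,  3.45073199e+01,  1.16644416e-02,
       -1.23881991e-04, -6.76618548e-07]), 'position': array([0.16230201, 0.52520811, 0.20543946]), 'orientation': array([ 1.49323545e-01,  9.88788216e-01, -5.57461285e-04, -1.79620608e-04]), 'contact_force': array([-0.70362123,  0.2822012 , -1.20250814]), 'moment': array([0.0079746 , 0.03677768, 0.03955632]), 'finger_gap': 0.08568177735977935} 0.0187
```

View pics/top0.png

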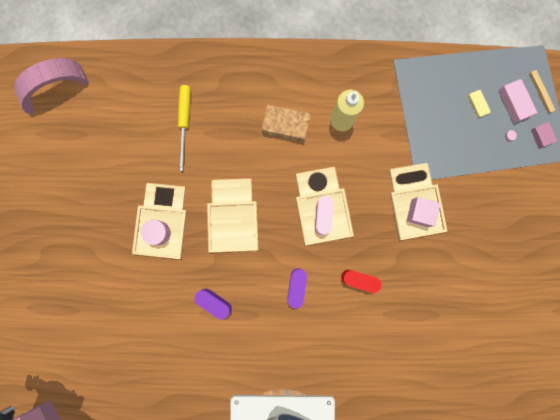

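View pics/side0.png

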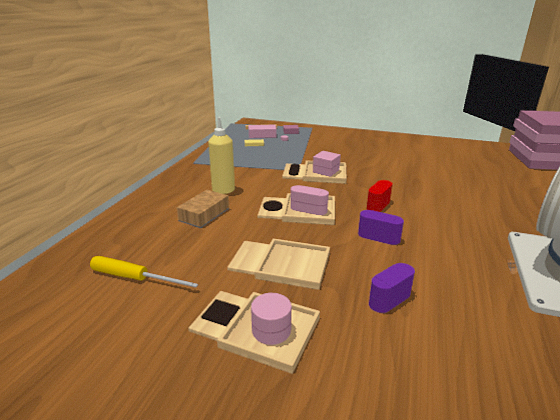

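The top view has +x up and +y left. Things that could be taken for the parts:
- Pink dial at (154,233), in the square-sample tray.
- Pink grip at (325,215), in the disc-sample tray.
- Pink housing at (424,212), in the oblong-sample tray.
- Look-alikes to avoid: purple oblongs at (213,304) and (297,288), red oblong at (362,281), pink scraps on the mat at (519,100), (511,135) and (544,135), and the pink coil at (50,85).

I choose the three pink ones standing in trays. The spare tray is at (232,225).

```bash
cat > h.py <<'E'
from cell import sensors,get_image,camera_params,ctrl
import cv2,numpy as np
def ray(n,px,z):
    p=camera_params(n);R=cv2.Rodrigues(np.array(p["rvec"]))[0];t=np.array(p["tvec"]).ravel();c=-R.T@t
    u=cv2.undistortPoints(np.array(px,float).reshape(-1,1,2),p["mtx"],np.array(p["dist"])).reshape(-1,2)
    d=np.c_[u,np.ones(len(u))]@R
    return (c+d*((z-c[2])/d[:,2])[:,None])[:,:2]
def rect(P):
    (cx,cy),(w,h),a=cv2.minAreaRect((P*1000).astype(np.float32))
    if w<h: w,h,a=h,w,a+90
    return round(cx,1),round(cy,1),round(w,1),round(h,1),round((a+90)%180-90,1)
def cons(m,amin):
    return [c for c in cv2.findContours(m.astype(np.uint8),cv2.RETR_EXTERNAL,cv2.CHAIN_APPROX_NONE)[0] if cv2.contourArea(c)>amin]
def pinkmask(im,v=0):
    H=cv2.cvtColor(im,cv2.COLOR_RGB2HSV).astype(int)
    return (H[...,0]>140)&(H[...,0]<178)&(H[...,1]>30)&(H[...,1]<130)&(H[...,2]>v)
def plymask(im):
    H=cv2.cvtColor(im,cv2.COLOR_RGB2HSV).astype(int)
    return (H[...,0]>8)&(H[...,0]<30)&(H[...,1]<140)&(H[...,2]>140)
E
python3 - <<'E'
from h import *
im=cv2.imread("pics/top0.png")[:,:,::-1].copy()
H=cv2.cvtColor(im,cv2.COLOR_RGB2HSV)
for q in [(154,230),(164,238),(325,205),(424,208),(418,225),(232,215),(232,190),(200,240)]: print(q,H[q[1],q[0]])
pk=pinkmask(im);pl=plymask(im)
m=cv2.morphologyEx((pk|pl).astype(np.uint8),cv2.MORPH_CLOSE,np.ones((5,5)))
m=cv2.morphologyEx(m,cv2.MORPH_OPEN,np.ones((3,3)))
out=im[:,:,::-1].copy()
for c in cons(m,1500):
    x,y=c.reshape(-1,2).mean(0)
    if 150<y<280: print("tray",x,y,rect(ray("top",c,.007))); cv2.drawContours(out,[c],-1,(0,255,0),1)
for c in cons(pk,150):
    x,y=c.reshape(-1,2).mean(0)
    if 150<y<280: print("pink",x,y,rect(ray("top",c,.052))); cv2.drawContours(out,[c],-1,(255,0,0),1)
cv2.imwrite("pics/c1.png",cv2.resize(out[160:270,120:460],None,fx=2.35,fy=2.35,interpolation=2))
E
```

```text
(154, 230) [165  36 246]
(164, 238) [168  58 166]
(325, 205) [165  29 249]
(424, 208) [165  37 246]
(418, 225) [ 17  89 193]
(232, 215) [ 23  70 250]
(232, 190) [ 23  72 249]
(200, 240) [ 14 151 176]
tray 160.2936170212766 221.72765957446808 (504.7, 282.4, 168.6, 117.0, -5.1)
tray 231.98333333333332 216.21666666666667 (518.7, 117.7, 168.0, 115.4, 1.3)
tray 322.46120689655174 206.3793103448276 (542.9, -85.8, 168.0, 115.7, 11.1)
tray 416.2391304347826 201.76956521739132 (556.3, -302.6, 169.0, 118.7, 10.2)
pink 154.84 232.21333333333334 (476.2, 280.6, 61.9, 52.1, -89.2)
pink 423.3541666666667 211.875 (525.9, -303.8, 63.3, 57.6, 75.4)
```

View pics/c1.png

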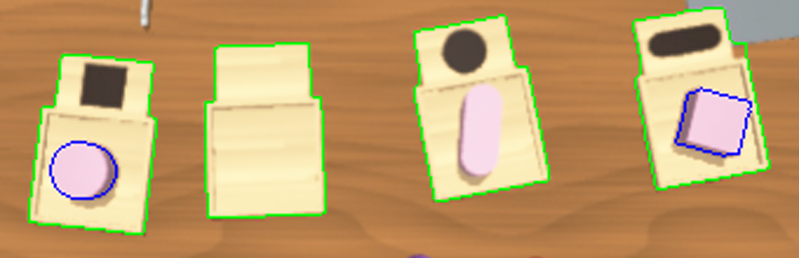

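```bash
cat >> h.py <<'E'
def tops(im,z=.052):
    H=cv2.cvtColor(im,cv2.COLOR_RGB2HSV).astype(int)
    m=(H[...,0]>140)&(H[...,0]<178)&(H[...,1]>18)&(H[...,1]<75)&(H[...,2]>205)
    r=[]
    for c in cons(m,150):
        x,y=c.reshape(-1,2).mean(0)
        P=ray("top",c,z); M=cv2.moments((P*1000).astype(np.float32))
        if 150<y<280: r.append((round(x),round(y),rect(P),round(M["m10"]/M["m00"],1),round(M["m01"]/M["m00"],1)))
    return r
E
python3 - <<'E'
from h import *
im=cv2.imread("pics/top0.png")[:,:,::-1].copy()
for r in tops(im): print(r)
from scipy.spatial.transform import Rotation as R
o=sensors.get_obs();print(R.from_quat(o["orientation"]).as_matrix().round(3))
E
```

```text
(153, 232, (476.2, 285.1, 53.1, 52.1, -89.2), 476.4, 285.3)
(426, 211, (527.1, -309.7, 52.5, 52.2, 75.4), 527.2, -309.5)
(324, 215, (517.0, -85.6, 82.9, 33.5, -4.3), 516.9, -85.6)
[[-0.955  0.295 -0.001]
 [ 0.295  0.955 -0.001]
 [ 0.    -0.001 -1.   ]]
```

Call:
move_arm:
  slide:
    - [314, -240, -65]
    - [314, -240, -65]
    - [314, -240, -65]
    - [314, -240, -65]
    - [314, -240, -65]
    - [314, -240, -65]
    - [314, -240, -65]
    - [314, -240, -65]
    - [314, -240, -65]
    - [314, -240, -65]
    - [314, -240, -65]
    - [314, -240, -65]
  turn:
    - [0, 0, 0]
    - [0, 0, 0]
    - [0, 0, 0]
    - [0, 0, 0]
    - [0, 0, 0]
    - [0, 0, 0]
    - [0, 0, 0]
    - [0, 0, 0]
    - [0, 0, 0]
    - [0, 0, 0]
    - [0, 0, 0]
    - [0, 0, 0]
  claw: [85, 85, 85, 85, 85, 85, 85, 85, 85, 85, 85, 85]
  squeeze: 40

```text
clock: 1.1
position: [0.4771, 0.2842, 0.1401]
orientation: [0.151, 0.989, -0.0, -0.001]
contact_force: [-0.2, 0.5, 0.4]
finger_gap: 0.0847
```

Call:
move_arm:
  slide:
    - [0, 1, -30]
    - [0, 1, -60]
    - [0, 1, -90]
    - [0, 1, -105]
    - [0, 1, -115]
    - [0, 1, -118]
    - [0, 1, -118]
    - [0, 1, -118]
  turn:
    - [0, 0, 0]
    - [0, 0, 0]
    - [0, 0, 0]
    - [0, 0, 0]
    - [0, 0, 0]
    - [0, 0, 0]
    - [0, 0, 0]
    - [0, 0, 0]
  claw: [85, 85, 85, 85, 85, 85, 85, 85]

```text
clock: 1.77
position: [0.4768, 0.2871, 0.0241]
orientation: [0.149, 0.989, 0.0, 0.001]
contact_force: [0.3, -0.1, 0.3]
finger_gap: 0.0847
```

Call:
move_arm:
  slide:
    - [0, 0, 0]
    - [0, 0, 0]
    - [0, 0, 0]
    - [0, 0, 0]
    - [0, 0, 0]
    - [0, 0, 0]
    - [0, 0, 0]
    - [0, 0, 0]
    - [0, 0, 0]
    - [0, 0, 0]
  turn:
    - [0, 0, 0]
    - [0, 0, 0]
    - [0, 0, 0]
    - [0, 0, 0]
    - [0, 0, 0]
    - [0, 0, 0]
    - [0, 0, 0]
    - [0, 0, 0]
    - [0, 0, 0]
    - [0, 0, 0]
  claw: [50, 50, 50, 50, 50, 50, 50, 50, 50, 50]
  squeeze: 35

```text
clock: 2.6
position: [0.4768, 0.2865, 0.0237]
orientation: [0.149, 0.989, 0.0, 0.001]
contact_force: [-1.1, -0.6, 6.1]
finger_gap: 0.0497
```

Run:
```python
from h import *
a=get_image("side"); cv2.imwrite("pics/s1.png",cv2.resize(a[220:400,150:390],None,fx=3,fy=3)[:,:,::-1])
```

```text
(no output)
```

View pics/s1.png

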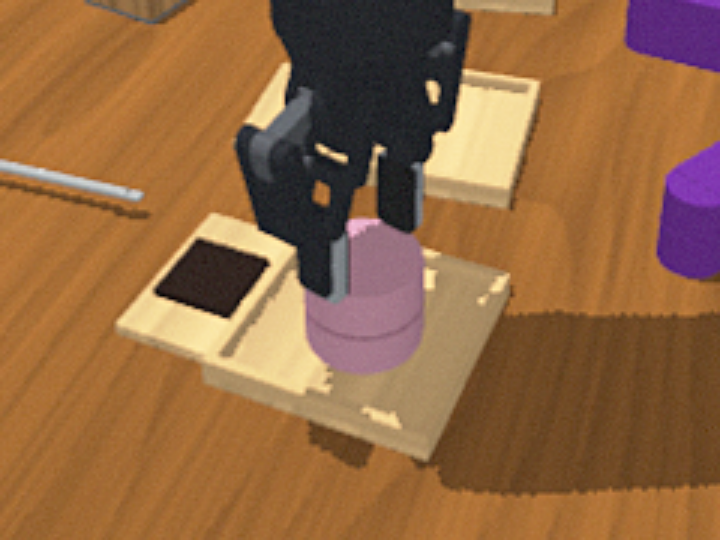

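The crop shows the fingers at the upper sides of the drum, near tip at about (325,300) and far tip at about (405,230). The gap reads 49.7 mm, though the drum is 56 mm, so I'll check that geometry.

Run:
```python
from h import *
p=camera_params("side")
def pj(P):
    q=cv2.projectPoints(np.array(P,float).reshape(-1,1,3),np.array(p["rvec"]),np.array(p["tvec"]),p["mtx"],np.array(p["dist"]))[0].reshape(-1,2)
    return ((q-[150,220])*3).round(0).tolist()
o=sensors.get_obs();c=o["position"];j=np.array([.295,.955,0])
for z in(.024,.030,.036,.042,.052):
    for s in(.025,-.025): print(z,s,pj(np.r_[c[:2],z]+s*j))
print("drum top rim +-x,+-y, ctr",pj([[.5044,.2853,.052],[.4484,.2853,.052],[.4764,.3133,.052],[.4764,.2573,.052],[.4764,.2853,.052],[.4764,.2853,.006]]))
print(o["finger_gap"],o["contact_force"])
```

```text
0.024 0.025 [[329.0, 333.0]]
0.024 -0.025 [[393.0, 271.0]]
0.03 0.025 [[329.0, 323.0]]
0.03 -0.025 [[393.0, 261.0]]
0.036 0.025 [[329.0, 313.0]]
0.036 -0.025 [[393.0, 251.0]]
0.042 0.025 [[329.0, 302.0]]
0.042 -0.025 [[393.0, 241.0]]
0.052 0.025 [[328.0, 285.0]]
0.052 -0.025 [[393.0, 225.0]]
drum top rim +-x,+-y, ctr [[306.0, 240.0], [422.0, 266.0], [343.0, 294.0], [383.0, 215.0], [363.0, 252.0], [364.0, 328.0]]
0.05021180333055713 [-1.62008571 -1.47411818  6.16088613]
```

Those tips sit near z = 0.04 m, so this is only a shallow hold because the open pads stand back. I'll reopen, go about 13 mm lower and close again.

Call:
move_arm:
  slide:
    - [0, 0, 0]
    - [0, 0, 0]
    - [0, 0, 0]
    - [0, 0, 0]
    - [0, 0, 0]
    - [0, 0, -4]
    - [0, 0, -9]
    - [0, 0, -13]
    - [0, 0, -13]
    - [0, 0, -13]
  turn:
    - [0, 0, 0]
    - [0, 0, 0]
    - [0, 0, 0]
    - [0, 0, 0]
    - [0, 0, 0]
    - [0, 0, 0]
    - [0, 0, 0]
    - [0, 0, 0]
    - [0, 0, 0]
    - [0, 0, 0]
  claw: [80, 80, 80, 80, 80, 80, 80, 80, 80, 80]

```text
clock: 3.48
position: [0.4761, 0.2863, 0.0095]
orientation: [0.149, 0.989, -0.0, -0.0]
contact_force: [0.0, 0.2, 0.9]
finger_gap: 0.0798
```

Call:
move_arm:
  slide:
    - [0, 0, 0]
    - [0, 0, 0]
    - [0, 0, 0]
    - [0, 0, 0]
    - [0, 0, 0]
    - [0, 0, 0]
    - [0, 0, 0]
    - [0, 0, 0]
  turn:
    - [0, 0, 0]
    - [0, 0, 0]
    - [0, 0, 0]
    - [0, 0, 0]
    - [0, 0, 0]
    - [0, 0, 0]
    - [0, 0, 0]
    - [0, 0, 0]
  claw: [40, 40, 40, 40, 40, 40, 40, 40]
  squeeze: 35

```text
clock: 4.15
position: [0.4767, 0.2866, 0.0105]
orientation: [0.149, 0.989, 0.0, 0.0]
contact_force: [-1.0, -0.1, 6.7]
finger_gap: 0.0545
```

Run:
```python
from h import *
a=get_image("side"); cv2.imwrite("pics/s2.png",cv2.resize(a[220:400,150:390],None,fx=3,fy=3)[:,:,::-1])
o=sensors.get_obs();print(o["finger_gap"],o["contact_force"])
```

```text
0.0544306455910229 [-0.92341053 -0.76091961  6.04896648]
```

View pics/s2.png

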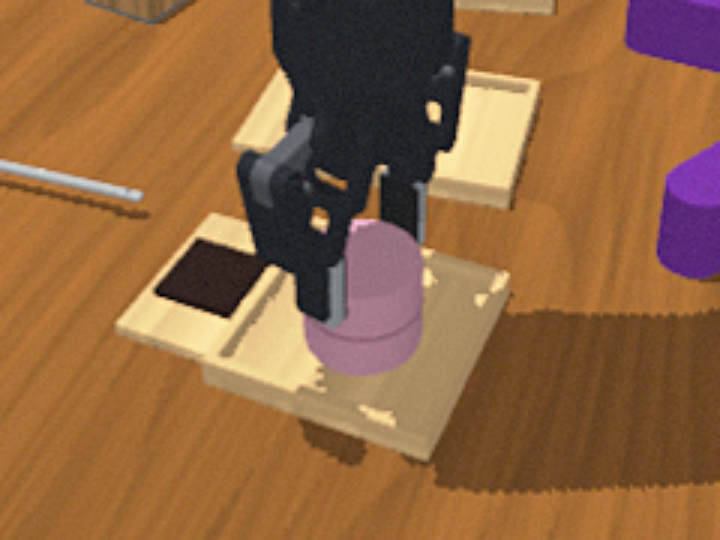

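The pads now stop at 54.4 mm on the drum's sides, with the near tip at (330,325), well down the drum. Lifting and carrying to the spare tray.

Call:
move_arm:
  slide:
    - [0, 0, 10]
    - [0, 0, 40]
    - [0, 0, 75]
    - [0, 0, 100]
    - [5, -35, 100]
    - [9, -75, 100]
    - [12, -115, 100]
    - [15, -150, 100]
    - [15, -169, 100]
    - [15, -169, 100]
    - [15, -169, 100]
    - [15, -169, 100]
  turn:
    - [0, 0, 0]
    - [0, 0, 0]
    - [0, 0, 0]
    - [0, 0, 0]
    - [0, 0, 0]
    - [0, 0, 0]
    - [0, 0, 0]
    - [0, 0, 0]
    - [0, 0, 0]
    - [0, 0, 0]
    - [0, 0, 0]
    - [0, 0, 0]
  claw: [40, 40, 40, 40, 40, 40, 40, 40, 40, 40, 40, 40]
  squeeze: 40

```text
clock: 5.2
position: [0.4915, 0.1178, 0.1103]
orientation: [0.15, 0.989, 0.0, 0.0]
contact_force: [0.0, 0.1, -0.5]
finger_gap: 0.0542
```

Run:
```python
from h import *
a=get_image("side"); cv2.imwrite("pics/s3.png",cv2.resize(a[120:320,150:390],None,fx=3,fy=3)[:,:,::-1])
o=sensors.get_obs();print(o["finger_gap"],o["contact_force"])
```

```text
0.05431726349065696 [-0.26999731  0.02613374 -0.71966533]
```

View pics/s3.png

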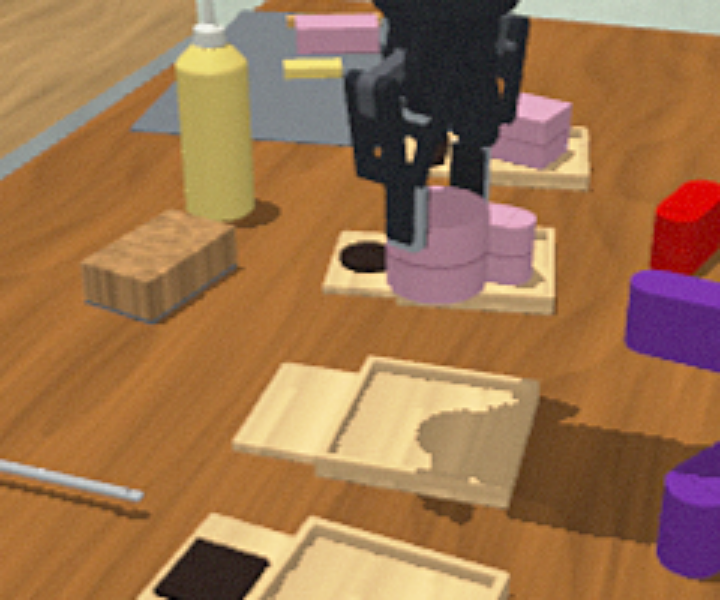

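The drum is held upright at (437,245), above the spare tray. Lowering and releasing.

Call:
move_arm:
  slide:
    - [0, 0, -35]
    - [0, 0, -65]
    - [0, 0, -85]
    - [0, 0, -95]
    - [0, 0, -99]
    - [0, 0, -99]
    - [0, 0, -99]
  turn:
    - [0, 0, 0]
    - [0, 0, 0]
    - [0, 0, 0]
    - [0, 0, 0]
    - [0, 0, 0]
    - [0, 0, 0]
    - [0, 0, 0]
  claw: [40, 40, 40, 40, 40, 40, 40]

```text
clock: 5.83
position: [0.4915, 0.1186, 0.0113]
orientation: [0.148, 0.989, 0.0, 0.0]
contact_force: [-0.2, -0.6, -0.6]
finger_gap: 0.0544
```

Call:
move_arm:
  slide:
    - [0, 0, 0]
    - [0, 0, 0]
    - [0, 0, 0]
    - [0, 0, 0]
    - [0, 0, 0]
    - [0, 0, 0]
    - [0, 0, 30]
    - [0, 0, 65]
    - [0, 0, 100]
    - [0, 0, 130]
    - [0, 0, 130]
  turn:
    - [0, 0, 0]
    - [0, 0, 0]
    - [0, 0, 0]
    - [0, 0, 0]
    - [0, 0, 0]
    - [0, 0, 0]
    - [0, 0, 0]
    - [0, 0, 0]
    - [0, 0, 0]
    - [0, 0, 0]
    - [0, 0, 0]
  claw: [80, 80, 80, 80, 80, 80, 80, 80, 80, 80, 80]

```text
clock: 6.75
position: [0.494, 0.1176, 0.1467]
orientation: [0.149, 0.989, 0.001, 0.004]
contact_force: [0.1, 0.7, 0.1]
finger_gap: 0.08
```

Call:
move_arm:
  slide:
    - [36, -428, 0]
    - [36, -428, 0]
    - [36, -428, 0]
    - [36, -428, 0]
    - [36, -428, 0]
    - [36, -428, 0]
    - [36, -428, 0]
    - [36, -428, 0]
    - [36, -428, 0]
    - [36, -428, 0]
    - [36, -428, 0]
    - [36, -428, 0]
  turn:
    - [0, 0, 2.5]
    - [0, 0, 2.5]
    - [0, 0, 2.5]
    - [0, 0, 2.5]
    - [0, 0, 2.5]
    - [0, 0, 2.5]
    - [0, 0, 2.5]
    - [0, 0, 2.5]
    - [0, 0, 2.5]
    - [0, 0, 2.5]
    - [0, 0, 2.5]
    - [0, 0, 2.5]
  claw: [82, 82, 82, 82, 82, 82, 82, 82, 82, 82, 82, 82]

```text
clock: 7.75
position: [0.527, -0.3141, 0.1395]
orientation: [0.13, 0.992, 0.0, -0.0]
contact_force: [-0.3, -0.1, -0.9]
finger_gap: 0.082
```

Run:
```python
from h import *
from scipy.spatial.transform import Rotation as R
for r in tops(get_image("top")): print(r)
o=sensors.get_obs();print(o["position"],np.degrees(np.arctan2(*R.from_quat(o["orientation"]).as_matrix()[1::-1,1])))
```

```text
(230, 226, (491.1, 117.5, 51.9, 51.8, -89.4), 491.5, 118.1)
(425, 209, (529.6, -309.7, 52.7, 44.3, 73.1), 530.8, -308.1)
(324, 215, (517.0, -85.6, 82.9, 33.5, -4.3), 516.9, -85.6)
[ 0.52691575 -0.31187498  0.1397639 ] 75.16749708688745
```

Call:
move_arm:
  slide:
    - [0, 0, -35]
    - [0, 0, -65]
    - [0, 0, -95]
    - [0, 0, -115]
    - [0, 0, -125]
    - [0, 0, -130]
    - [0, 0, -130]
    - [0, 0, -130]
  turn:
    - [0, 0, 0]
    - [0, 0, 0]
    - [0, 0, 0]
    - [0, 0, 0]
    - [0, 0, 0]
    - [0, 0, 0]
    - [0, 0, 0]
    - [0, 0, 0]
  claw: [82, 82, 82, 82, 82, 82, 82, 82]

```text
clock: 8.47
position: [0.5281, -0.3104, 0.0121]
orientation: [0.127, 0.992, -0.0, 0.001]
contact_force: [0.8, 0.0, -0.4]
finger_gap: 0.0822
```

Call:
move_arm:
  slide:
    - [0, 0, 0]
    - [0, 0, 0]
    - [0, 0, 0]
    - [0, 0, 0]
    - [0, 0, 0]
    - [0, 0, 0]
    - [0, 0, 0]
    - [0, 0, 0]
  turn:
    - [0, 0, 0]
    - [0, 0, 0]
    - [0, 0, 0]
    - [0, 0, 0]
    - [0, 0, 0]
    - [0, 0, 0]
    - [0, 0, 0]
    - [0, 0, 0]
  claw: [40, 40, 40, 40, 40, 40, 40, 40]
  squeeze: 40

```text
clock: 9.13
position: [0.528, -0.3109, 0.0124]
orientation: [0.128, 0.992, -0.0, 0.001]
contact_force: [0.3, 1.5, 5.5]
finger_gap: 0.0532
```

Call:
move_arm:
  slide:
    - [0, 0, 10]
    - [0, 0, 40]
    - [0, 0, 75]
    - [0, 0, 110]
    - [-50, 595, 110]
    - [-50, 595, 110]
    - [-50, 595, 110]
    - [-50, 595, 110]
    - [-50, 595, 110]
    - [-50, 595, 110]
    - [-50, 595, 110]
    - [-50, 595, 110]
  turn:
    - [0, 0, 0]
    - [0, 0, 0]
    - [0, 0, 0]
    - [0, 0, 0]
    - [0, 0, 9.5]
    - [0, 0, 9.5]
    - [0, 0, 9.5]
    - [0, 0, 9.5]
    - [0, 0, 9.5]
    - [0, 0, 9.5]
    - [0, 0, 9.5]
    - [0, 0, 9.5]
  claw: [40, 40, 40, 40, 40, 40, 40, 40, 40, 40, 40, 40]

```text
clock: 10.13
position: [0.4991, 0.0234, 0.1222]
orientation: [0.045, 0.999, -0.0, 0.001]
contact_force: [1.0, 0.8, -0.5]
finger_gap: 0.0529
```

Run:
```python
from h import *
from scipy.spatial.transform import Rotation as R
o=sensors.get_obs();print(o["position"],np.degrees(np.arctan2(*R.from_quat(o["orientation"]).as_matrix()[1::-1,1])),o["finger_gap"],o["joint_positions"])
```

```text
[0.49905671 0.02339576 0.12215888] 84.79754290811482 0.052890237372467196 [-1.21299782e-01  2.13331430e-01 -2.58827053e-01  1.09720607e+00
  3.43330101e-05 -3.04997589e-02]
```

Call:
move_arm:
  slide:
    - [-21, 261, 0]
    - [-21, 261, 0]
    - [-21, 261, 0]
    - [-21, 261, 0]
    - [-21, 261, 0]
    - [-21, 261, 0]
    - [-21, 261, 0]
    - [-21, 261, 0]
    - [-21, 261, 0]
    - [-21, 261, 0]
  turn:
    - [0, 0, 0]
    - [0, 0, 0]
    - [0, 0, 0]
    - [0, 0, 0]
    - [0, 0, 0]
    - [0, 0, 0]
    - [0, 0, 0]
    - [0, 0, 0]
    - [0, 0, 0]
    - [0, 0, 0]
  claw: [40, 40, 40, 40, 40, 40, 40, 40, 40, 40]

```text
clock: 10.97
position: [0.4786, 0.2818, 0.1214]
orientation: [0.045, 0.999, -0.0, 0.0]
contact_force: [-0.0, 0.3, -0.5]
finger_gap: 0.0525
```

Call:
move_arm:
  slide:
    - [-1, 3, -35]
    - [-1, 3, -65]
    - [-1, 3, -90]
    - [-1, 3, -103]
    - [-1, 3, -108]
    - [-1, 3, -108]
    - [-1, 3, -108]
  turn:
    - [0, 0, 0]
    - [0, 0, 0]
    - [0, 0, 0]
    - [0, 0, 0]
    - [0, 0, 0]
    - [0, 0, 0]
    - [0, 0, 0]
  claw: [40, 40, 40, 40, 40, 40, 40]

```text
clock: 11.55
position: [0.4781, 0.2843, 0.0137]
orientation: [0.046, 0.999, 0.0, 0.0]
contact_force: [0.2, 0.1, -1.3]
finger_gap: 0.0531
```

Call:
move_arm:
  slide:
    - [0, 0, 0]
    - [0, 0, 0]
    - [0, 0, 0]
    - [0, 0, 0]
    - [0, 0, 0]
    - [0, 0, 0]
    - [0, 0, 30]
    - [0, 0, 65]
    - [0, 0, 100]
    - [0, 0, 130]
    - [0, 0, 130]
  turn:
    - [0, 0, 0]
    - [0, 0, 0]
    - [0, 0, 0]
    - [0, 0, 0]
    - [0, 0, 0]
    - [0, 0, 0]
    - [0, 0, 0]
    - [0, 0, 0]
    - [0, 0, 0]
    - [0, 0, 0]
    - [0, 0, 0]
  claw: [80, 80, 80, 80, 80, 80, 80, 80, 80, 80, 80]

```text
clock: 12.47
position: [0.4798, 0.2868, 0.1491]
orientation: [0.045, 0.999, 0.002, 0.004]
contact_force: [0.7, -0.1, -0.5]
finger_gap: 0.0799
```

Call:
move_arm:
  slide:
    - [39, -370, 0]
    - [39, -370, 0]
    - [39, -370, 0]
    - [39, -370, 0]
    - [39, -370, 0]
    - [39, -370, 0]
    - [39, -370, 0]
    - [39, -370, 0]
    - [39, -370, 0]
    - [39, -370, 0]
    - [39, -370, 0]
    - [39, -370, 0]
  turn:
    - [0, 0, 1]
    - [0, 0, 1]
    - [0, 0, 1]
    - [0, 0, 1]
    - [0, 0, 1]
    - [0, 0, 1]
    - [0, 0, 1]
    - [0, 0, 1]
    - [0, 0, 1]
    - [0, 0, 1]
    - [0, 0, 1]
    - [0, 0, 1]
  claw: [70, 70, 70, 70, 70, 70, 70, 70, 70, 70, 70, 70]

```text
clock: 13.47
position: [0.5163, -0.0842, 0.1427]
orientation: [0.037, 0.999, 0.0, -0.0]
contact_force: [-0.2, -0.0, -0.2]
finger_gap: 0.0702
```

Run:
```python
from h import *
from scipy.spatial.transform import Rotation as R
for r in tops(get_image("top")): print(r)
o=sensors.get_obs();print(o["position"],np.degrees(np.arctan2(*R.from_quat(o["orientation"]).as_matrix()[1::-1,1])))
```

```text
(153, 231, (477.9, 285.2, 52.7, 51.3, -6.0), 477.8, 285.1)
(230, 226, (492.1, 118.6, 49.8, 49.6, -89.4), 491.9, 118.6)
[ 0.51625219 -0.08354469  0.14279662] 85.85353432018108
```

Call:
move_arm:
  slide:
    - [0, -2, -35]
    - [0, -2, -65]
    - [0, -2, -95]
    - [0, -2, -115]
    - [0, -2, -125]
    - [0, -2, -130]
    - [0, -2, -130]
    - [0, -2, -130]
  turn:
    - [0, 0, 0]
    - [0, 0, 0]
    - [0, 0, 0]
    - [0, 0, 0]
    - [0, 0, 0]
    - [0, 0, 0]
    - [0, 0, 0]
    - [0, 0, 0]
  claw: [70, 70, 70, 70, 70, 70, 70, 70]

```text
clock: 14.18
position: [0.5172, -0.086, 0.014]
orientation: [0.036, 0.999, -0.0, 0.001]
contact_force: [0.3, 0.0, 0.2]
finger_gap: 0.0704
```

Call:
move_arm:
  slide:
    - [0, 0, 0]
    - [0, 0, 0]
    - [0, 0, 0]
    - [0, 0, 0]
    - [0, 0, 0]
    - [0, 0, 0]
    - [0, 0, 0]
    - [0, 0, 0]
    - [0, 0, 0]
  turn:
    - [0, 0, 0]
    - [0, 0, 0]
    - [0, 0, 0]
    - [0, 0, 0]
    - [0, 0, 0]
    - [0, 0, 0]
    - [0, 0, 0]
    - [0, 0, 0]
    - [0, 0, 0]
  claw: [22, 22, 22, 22, 22, 22, 22, 22, 22]
  squeeze: 40

```text
clock: 14.93
position: [0.5171, -0.0866, 0.014]
orientation: [0.037, 0.999, -0.0, 0.001]
contact_force: [-0.6, 0.4, 6.7]
finger_gap: 0.0332
```

Call:
move_arm:
  slide:
    - [0, 0, 10]
    - [0, 0, 40]
    - [0, 0, 75]
    - [0, 0, 110]
    - [13, -221, 110]
    - [13, -221, 110]
    - [13, -221, 110]
    - [13, -221, 110]
    - [13, -221, 110]
    - [13, -221, 110]
    - [13, -221, 110]
    - [13, -221, 110]
  turn:
    - [0, 0, 0]
    - [0, 0, 0]
    - [0, 0, 0]
    - [0, 0, 0]
    - [0, 0, 14.5]
    - [0, 0, 14.5]
    - [0, 0, 14.5]
    - [0, 0, 14.5]
    - [0, 0, 14.5]
    - [0, 0, 14.5]
    - [0, 0, 14.5]
    - [0, 0, 14.5]
  claw: [22, 22, 22, 22, 22, 22, 22, 22, 22, 22, 22, 22]

```text
clock: 15.93
position: [0.529, -0.3084, 0.1231]
orientation: [-0.089, 0.996, 0.0, -0.0]
contact_force: [-0.4, 0.1, -1.6]
finger_gap: 0.0331
```

Run:
```python
from h import *
from scipy.spatial.transform import Rotation as R
a=get_image("side"); cv2.imwrite("pics/s4.png",cv2.resize(a[80:250,250:420],None,fx=3,fy=3)[:,:,::-1])
o=sensors.get_obs();print(o["position"],np.degrees(np.arctan2(*R.from_quat(o["orientation"]).as_matrix()[1::-1,1])),o["finger_gap"])
```

```text
[ 0.52914515 -0.30722646  0.12325686] 100.27292946744974 0.03332363042503066
```

View pics/s4.png

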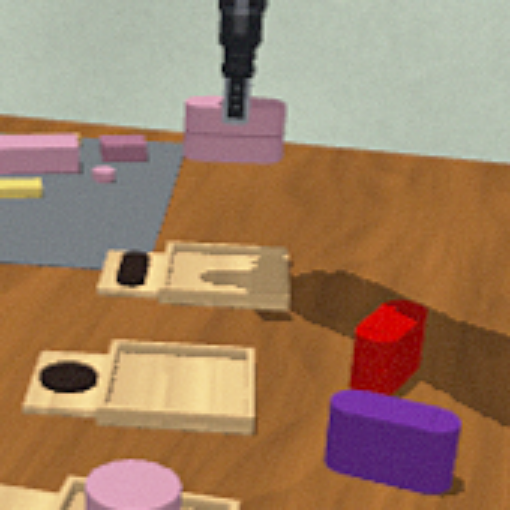

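The grip is held level at (235,130), above its own tray at (230,275). Grasp z was 0.014, so I lower 108.

Call:
move_arm:
  slide:
    - [0, 0, -35]
    - [0, 0, -65]
    - [0, 0, -90]
    - [0, 0, -103]
    - [0, 0, -108]
    - [0, 0, -108]
    - [0, 0, -108]
  turn:
    - [0, 0, 0]
    - [0, 0, 0]
    - [0, 0, 0]
    - [0, 0, 0]
    - [0, 0, 0]
    - [0, 0, 0]
    - [0, 0, 0]
  claw: [22, 22, 22, 22, 22, 22, 22]

```text
clock: 16.57
position: [0.53, -0.3064, 0.016]
orientation: [-0.091, 0.996, -0.0, 0.0]
contact_force: [0.1, 0.1, -0.6]
finger_gap: 0.0327
```

Call:
move_arm:
  slide:
    - [0, 0, 0]
    - [0, 0, 0]
    - [0, 0, 0]
    - [0, 0, 0]
    - [0, 0, 0]
    - [0, 0, 0]
    - [0, 0, 30]
    - [0, 0, 65]
    - [0, 0, 100]
    - [0, 0, 130]
    - [0, 0, 130]
  turn:
    - [0, 0, 0]
    - [0, 0, 0]
    - [0, 0, 0]
    - [0, 0, 0]
    - [0, 0, 0]
    - [0, 0, 0]
    - [0, 0, 0]
    - [0, 0, 0]
    - [0, 0, 0]
    - [0, 0, 0]
    - [0, 0, 0]
  claw: [70, 70, 70, 70, 70, 70, 70, 70, 70, 70, 70]

```text
clock: 17.48
position: [0.5315, -0.309, 0.1515]
orientation: [-0.09, 0.996, -0.003, 0.003]
contact_force: [0.7, -0.7, -0.4]
finger_gap: 0.07
```

Call:
move_arm:
  slide:
    - [-38, 425, 0]
    - [-38, 425, 0]
    - [-38, 425, 0]
    - [-38, 425, 0]
    - [-38, 425, 0]
    - [-38, 425, 0]
    - [-38, 425, 0]
    - [-38, 425, 0]
    - [-38, 425, 0]
    - [-38, 425, 0]
    - [-38, 425, 0]
    - [-38, 425, 0]
  turn:
    - [0, 0, -9]
    - [0, 0, -9]
    - [0, 0, -9]
    - [0, 0, -9]
    - [0, 0, -9]
    - [0, 0, -9]
    - [0, 0, -9]
    - [0, 0, -9]
    - [0, 0, -9]
    - [0, 0, -9]
    - [0, 0, -9]
    - [0, 0, -9]
  claw: [80, 80, 80, 80, 80, 80, 80, 80, 80, 80, 80, 80]

```text
clock: 18.48
position: [0.4909, 0.1203, 0.1449]
orientation: [-0.014, 1.0, 0.0, 0.0]
contact_force: [-0.4, -0.3, -0.4]
finger_gap: 0.0802
```

Run:
```python
from h import *
for r in tops(get_image("top")): print(r)
print(sensors.get_obs()["position"])
```

```text
(424, 210, (530.1, -305.5, 81.5, 32.0, 11.1), 530.3, -305.3)
[0.49124868 0.11866778 0.14487017]
```

Call:
move_arm:
  slide:
    - [0, 0, -35]
    - [0, 0, -70]
    - [0, 0, -100]
    - [0, 0, -120]
    - [0, 0, -130]
    - [0, 0, -134]
    - [0, 0, -134]
    - [0, 0, -134]
  turn:
    - [0, 0, 0]
    - [0, 0, 0]
    - [0, 0, 0]
    - [0, 0, 0]
    - [0, 0, 0]
    - [0, 0, 0]
    - [0, 0, 0]
    - [0, 0, 0]
  claw: [80, 80, 80, 80, 80, 80, 80, 80]

```text
clock: 19.2
position: [0.4921, 0.1167, 0.0115]
orientation: [-0.011, 1.0, -0.0, 0.0]
contact_force: [0.1, -0.8, 0.6]
finger_gap: 0.0798
```

Call:
move_arm:
  slide:
    - [0, 0, 0]
    - [0, 0, 0]
    - [0, 0, 0]
    - [0, 0, 0]
    - [0, 0, 0]
    - [0, 0, 0]
    - [0, 0, 0]
    - [0, 0, 0]
  turn:
    - [0, 0, 0]
    - [0, 0, 0]
    - [0, 0, 0]
    - [0, 0, 0]
    - [0, 0, 0]
    - [0, 0, 0]
    - [0, 0, 0]
    - [0, 0, 0]
  claw: [40, 40, 40, 40, 40, 40, 40, 40]
  squeeze: 40

```text
clock: 19.87
position: [0.4923, 0.1174, 0.0123]
orientation: [-0.012, 1.0, -0.0, 0.001]
contact_force: [-1.1, -1.4, 7.0]
finger_gap: 0.0543
```

Next stop is tray_dial at (516.4, -91.0): a shift of (24, -208).

Call:
move_arm:
  slide:
    - [0, 0, 10]
    - [0, 0, 40]
    - [0, 0, 75]
    - [0, 0, 100]
    - [24, -208, 100]
    - [24, -208, 100]
    - [24, -208, 100]
    - [24, -208, 100]
    - [24, -208, 100]
    - [24, -208, 100]
    - [24, -208, 100]
    - [24, -208, 100]
  turn:
    - [0, 0, 0]
    - [0, 0, 0]
    - [0, 0, 0]
    - [0, 0, 0]
    - [0, 0, 9]
    - [0, 0, 9]
    - [0, 0, 9]
    - [0, 0, 9]
    - [0, 0, 9]
    - [0, 0, 9]
    - [0, 0, 9]
    - [0, 0, 9]
  claw: [40, 40, 40, 40, 40, 40, 40, 40, 40, 40, 40, 40]

```text
clock: 20.87
position: [0.5153, -0.0903, 0.1111]
orientation: [-0.089, 0.996, 0.0, 0.0]
contact_force: [0.3, 1.0, -0.9]
finger_gap: 0.0539
```

Call:
move_arm:
  slide:
    - [0, 0, -35]
    - [0, 0, -65]
    - [0, 0, -85]
    - [0, 0, -95]
    - [0, 0, -99]
    - [0, 0, -99]
    - [0, 0, -99]
  turn:
    - [0, 0, 0]
    - [0, 0, 0]
    - [0, 0, 0]
    - [0, 0, 0]
    - [0, 0, 0]
    - [0, 0, 0]
    - [0, 0, 0]
  claw: [40, 40, 40, 40, 40, 40, 40]

```text
clock: 21.45
position: [0.516, -0.0892, 0.013]
orientation: [-0.091, 0.996, -0.0, 0.001]
contact_force: [-0.2, 0.0, -0.3]
finger_gap: 0.0544
```

Releasing, lifting, then pulling back to clear the top view.

Call:
move_arm:
  slide:
    - [0, 0, 0]
    - [0, 0, 0]
    - [0, 0, 0]
    - [0, 0, 0]
    - [0, 0, 0]
    - [0, 0, 0]
    - [0, 0, 30]
    - [0, 0, 65]
    - [0, 0, 100]
    - [0, 0, 135]
    - [0, 0, 170]
    - [0, 0, 190]
  turn:
    - [0, 0, 0]
    - [0, 0, 0]
    - [0, 0, 0]
    - [0, 0, 0]
    - [0, 0, 0]
    - [0, 0, 0]
    - [0, 0, 0]
    - [0, 0, 0]
    - [0, 0, 0]
    - [0, 0, 0]
    - [0, 0, 0]
    - [0, 0, 0]
  claw: [80, 80, 80, 80, 80, 80, 80, 80, 80, 80, 80, 80]

```text
clock: 22.45
position: [0.5162, -0.0907, 0.2059]
orientation: [-0.09, 0.996, -0.001, 0.002]
contact_force: [-0.0, -0.9, -0.9]
finger_gap: 0.08
```

Call:
move_arm:
  slide:
    - [-130, 0, 10]
    - [-130, 0, 10]
    - [-130, 0, 10]
    - [-130, 0, 10]
    - [-130, 100, 10]
    - [-130, 100, 10]
    - [-130, 100, 10]
    - [-130, 100, 10]
  turn:
    - [0, 0, 0]
    - [0, 0, 0]
    - [0, 0, 0]
    - [0, 0, 0]
    - [0, 0, 0]
    - [0, 0, 0]
    - [0, 0, 0]
    - [0, 0, 0]
  claw: [80, 80, 80, 80, 80, 80, 80, 80]

```text
clock: 23.12
position: [0.385, 0.012, 0.2123]
orientation: [-0.091, 0.996, 0.0, 0.0]
contact_force: [-0.1, -0.0, 0.1]
finger_gap: 0.08
```

Run:
```python
from h import *
im=get_image("top")
for r in tops(im): print(r)
cv2.imwrite("pics/t9.png",im[:,:,::-1]);cv2.imwrite("pics/s9.png",get_image("side")[:,:,::-1])
print(sensors.get_obs()["position"])
```

```text
(153, 231, (477.8, 284.9, 52.5, 51.6, -5.4), 477.8, 284.8)
(325, 216, (514.6, -87.3, 52.0, 52.0, -89.9), 515.5, -87.8)
(424, 210, (530.1, -305.4, 81.4, 32.4, 10.4), 530.3, -305.3)
[0.38546645 0.0099947  0.21209664]
```

View pics/t9.png

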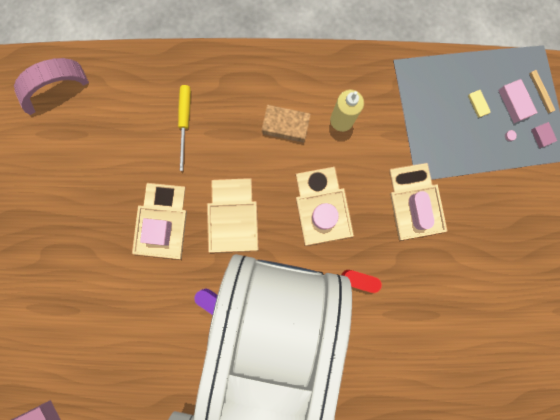

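View pics/s9.png

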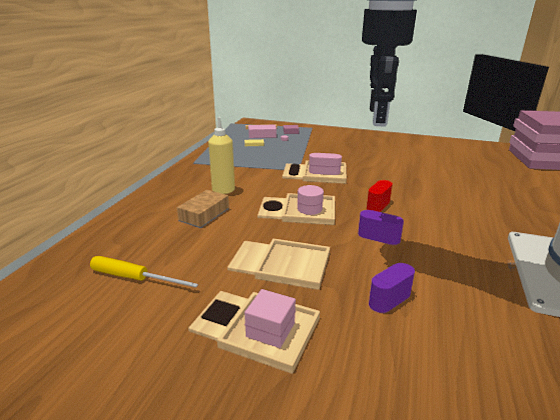

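Both views show every part upright in its own tray: housing at (155,232), dial at (325,216) and grip at (424,210) in the top view. The spare tray at (232,225) is empty and the bystanders haven't moved.

```bash
python3 -c "
from cell import workorder
print(workorder.hand_in())"
```

```text
the job is handed in; nothing more can be done
None
```

The job is handed in: all three pink parts stand in their own trays and the spare tray is empty. I moved the dial to the spare tray, the housing to its own tray, the grip to its own tray, then the dial from the spare to its own tray. It took about 23 s of the 101 s allowed.

**Last checks:** offsets from each tray's centre, measured in the top camera, against a limit of 15 mm:

| Part | Offset |
|---|---|
| housing | less than 1 mm |
| dial | about 3 mm |
| grip | about 2 mm |

- **Upright:** all three look upright and flat on the tray floors in both views. I judged the tilt by eye and did not measure it.
- **Bystanders:** the glue bottle, screwdriver, sanding block and look-alikes appear where they started. In the last top view the arm hid one purple look-alike and part of another, but the side view shows both in place.
- **Gripper:** open, lifted clear and touching nothing.

**One check failed on the way:** the first grasp of the dial was too shallow, with the gap reading 50 mm on a 56 mm part. I reopened before lifting, went 13 mm lower and gripped again. The gap then read 54 mm.

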